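Clamp a deep-well plate on the shaker

TASK

Get the deep-well plate ready for shaking by pushing with the fingers only: push the plate back in its nest until it is fully home against the end stop, swing the open clamp strap over with the back of a finger so that it lies on the plate, then push the cam lever over and all the way down so that it locks the strap. Do not lift the plate, and leave the things standing round the shaker where they are.

Things in the scene. Friction and masses are not known exactly. Their poses are not given: they have to be found in the camera images.
- shaker: Low white orbital shaker fixed to the bench; aluminium platform on it, top 56 mm above the bench. Origin on the bench below the centre of the fully seated plate; z up, x from its front panel (robot side) to its back, y to its left. In this frame the housing spans x -152..100 (front knob included), y -107..107 mm, the platform x -131..91, y -98..98 mm.
- nest_home (a point): Middle of the plate's nest, on the platform's top (56 mm above the bench, over the shaker's origin). Nest: two side rails 10 mm high (inner faces at y -44.8 and +44.8 mm, x -62..66 mm) and an end stop 16 mm high with its front face at x +64 mm, in the shaker's frame.
- plate: White 96-well deep-well plate with grey sealing mat, 127.8 (x) x 85.5 (y) x 44 (z) mm, about 0.25 kg, loose on the platform between the rails; origin at the centre of its underside, axes as the shaker's. Starts 12 to 28 mm short of the end stop; a push of 1 to 3 N on its front face slides it. Home, it meets the rigid stop, its origin over the shaker's origin.
- strap (a joint): Angle of the clamp strap, rad: 0 = level, clamped; about 0.10 = its pad just rests on the plate; 1.57 = upright; starts at 1.75 to 2.0 = leaning outward to the shaker's left (+y), away from the plate. It turns in the shaker's y-z plane. Friction (0.15 N m) holds it where it is left: push it all the way over and down onto the plate.
- strap_hinge (a point): The strap's hinge axis (parallel to the shaker's x): at x 0, y +58 mm in the shaker's frame, 110.5 mm above the bench, on a steel post 29 mm wide in x whose top is 117 mm above the bench.
- strap_end (a point): Middle of the free end of the steel strap, 122 mm from the hinge axis. The strap is a flat bar 5 mm thick and 28 mm wide (16 mm wide over the last 24 mm); down, it lies along -y over the middle of the plate with its top 113 mm above the bench.
- pressure_pad: Rubber-faced sprung pad, 36 x 38 mm, under the strap at 58 mm from its hinge; origin at the centre of its face (1 mm inside it). It yields 4 mm at 3 N/mm when the cam draws the strap down, and presses the plate with about 12 N.
- cam_lever (a joint): Angle of the cam lever, rad: 0 = fully down, lying over the strap and pointing to the shaker's +y; 1.57 = upright; starts at 1.6 to 1.95 = upright or leaning outward to the right (-y). Friction (0.25 N m) holds it where it is left; below about 0.7 its cam draws the strap down from 0.10 to 0 (5 to 8 N at the handle) until the lever meets its stop at 0.
- lever_pivot (a point): The lever's pivot axis (parallel to the shaker's x): at x 0, y -76 mm in the shaker's frame, 126.5 mm above the bench, in a steel clevis 29 mm wide in x whose top is 134 mm above the bench.
- lever_tip (a point): Tip of the lever's black handle, 72 mm from the pivot (and 3 mm above the pivot's level when down); the handle is a bar 16 mm wide (x) and 10 mm thick, 28 to 72 mm from the pivot, its upper face 8 mm above the pivot's level when down.
- timer: Bystander: black bench timer on its strut, 59 x 55 x 92 mm, standing left of the shaker; origin under its centre.
- cup: Bystander: specimen cup with lid, 59 mm across, 66 mm tall, standing left of the shaker; origin under its centre.
- label_reel: Bystander: white roll of labels, 64 mm across, 30 mm tall, lying left of the shaker; origin under its centre.
- slides: Bystander: off-white slide box, 60 x 83 x 28 mm, lying right of the shaker; origin under its centre.
- pen: Bystander: marker pen, 134 mm long (its y), 14 mm thick, lying right of the shaker; origin under its centre.
- tweezers: Bystander: forceps, 128 mm long (its y), 9 mm thick, lying right of the shaker; origin under its centre.

How it is judged:
By the outcome, as a careful person would: the job done as asked, in the order asked, and still so for the second after the job is handed in, with the robot touching nothing.
It also fails if it takes over 54 s, if anything falls off the work surface, if the arm or the gripper's body presses on something with over 40 N, if the wrist force passes 120 N, or if a joint passes its speed limit or range.

ROBOT

A 7-joint arm with a two-finger parallel gripper is mounted at the origin on a cart in front of the work surface, level with it; the furniture and walls round the work are solid. World frame = base frame: x ahead of the robot, y to its left, z up, the work surface at z = 0. Lengths are in m, angles in rad, forces in N, time in s.
With the tool pointing down it reaches from about 0.35 to 0.9 m from the base axis. Payload 19.9 kg.
Tool frame: the origin (TCP) lies midway between the tips of the shut fingers; the grasp point (between the pads) lies 19 mm behind it; z points along the fingers, y is the line along which they close (so a half turn about z gives the same grasp; the last joint's range is limited). The gripper opens to 85 mm and grips with 20 to 120 N. Pads are 22 mm wide; open, the fingers measure 114 mm over their backs; the gripper's body (76 mm by 85 mm) begins 54 mm behind the grasp point. The pads swing forward as they close: fully open they stand 13 mm farther back than shut.
Start: joints at [-1.151, 0.417, -0.01, 1.614, 0.005, 1.111, -0.053], TCP at [0.278, 0.56, 0.231] pointing down, gripper open.
Joint ranges: [-2.81, 2.81], [-0.39, 2.02], [-1.27, 1.25], [0.06, 2.57], [-1.19, 4.33], [0.19, 2], [-2.82, 2.82]. Speed limits (rad/s): [1.89, 1.89, 2.39, 2.39, 3.01, 3.01, 3.01].

INTERFACE

Orientations are given as a rotation vector (axis times angle).
In Python, from rig import r, viewer, trace gives the robot as it stands.
- The arm moves only by the tool step_arm, never from a script. Its argument "plan" is a list of rows, each a list of 5 numbers: the shift along the tool's x, y, z normalised to -1 to 1, where 1 is 0.15 m, then the turn about the tool's z normalised to -1 to 1, where 1 is 360 degrees, then the opening, from -1 (shut) to 1 (fully open), so that 0 is half open. A call has exactly 8 rows; each row is the pose to reach, as a shift and turn from the pose commanded when the call began, along the tool's axes at that moment, turning the shorter way round; what a row does not reach only later rows make up. A row lasts 1/8 s, in which the tool goes at most 62.5 mm and 10.7 degrees, less where a joint would pass 70% of its speed; a pose out of reach is approached as far as the arm can. A call with a number of a shift or a turn outside -1 to 1 is refused whole. A call with a gripper value outside its range is refused whole. The fingers move at their own pace and stop on an object; the grip force is fixed at half the most. Time passes only in rows, so rows that repeat a pose let the fingers close, or fill a call up. It gives the time, the measured TCP pose, the force, the opening and the grip force at its end, in the units of the state.
- r.state(): the state, without advancing time (a new reading comes with each control period).
- viewer.grab_frame(name): name is "scene" or "top"; returns a dict with "img" (384x512x3 uint8, red, green, blue), "camera_matrix" (3x3 intrinsics, pixels), "extrinsics" (4x4, takes a point from world to camera coordinates). Camera axes: x right, y down, z forward; pixel columns grow to the right and rows downward; lengths in m; the calibration is good to about 2 mm. A picture is of the moment at which its call begins. There is no depth.
- r.sign_off(): hands the job in; it is judged then, once.
Trained networks look in a picture, given as the dict that the camera call returned (one of the last four; its "shot" number tells which), for a name from the list of things; names that differ only in an ending like _2 or _b are one class to them, and where a whole thing is asked for, a point or a joint stands for the part that bears it (a point fixed in the world has none). Each returns a list of dicts, best first, with "conf" (0 to 1); they miss things now and then, are a little off and sometimes report something else, mostly with a low value. They report only what shows in the picture. A call takes as long as a camera call.
- trace(picture, label): "mask" (384x512 bool, what is visible of it) and "pixel" ([column, row] in pixels, amid what is visible of it).
The state is a dict: "clock": time; "joint_positions": joint angles; "qvel": joint speeds; "joint_efforts": joint torques, N m; "position": TCP position; "tcp_rot": TCP orientation; "ft_force": force on the tool from outside, world axes, zero at the start; "torque": the same for the moment, N m; "gripper_width": opening from 0.0 (shut) to 1.0 (fully open); "grasp_force": force on a finger pad.
Only numpy, scipy, OpenCV 4.12 (cv2) and the standard library are available. Lean on these libraries where they do the work, as an engineer would, in place of code of your own. Each camera call takes 0.05 s, during which the arm holds its last target. There are 200 camera calls.

## Working session

There is one attempt and no reset: what is moved stays moved. The work goes in short steps, Python scripts to look and compute and a tool call to move; the robot and the scene stay as the last step left them, time stands still between calls to the robot, and variables do not carry over. Pictures are saved under pics/ and viewed, at most 10 in all, crops included, and the job is handed in when it is done.

Besides the shell and the picture viewer there is one more tool, called after "Emit:" as name(argument=value, ...) on one line, values as JSON. step_arm: Moves the arm, as the interface text tells. Its arguments: {"type":"object","properties":{"plan":{"type":"array","items":{"type":"array","items":{"type":"number","minimum":-1,"maximum":1}}}},"required":["plan"]}

```bash
mkdir -p pics; ls; cat > h.py <<'E'
import numpy as np, cv2
from scipy.spatial.transform import Rotation as R
from rig import r, viewer, trace
def proj(f,P):
    P=np.atleast_2d(P); E=f["extrinsics"]; c=P@E[:3,:3].T+E[:3,3]; p=c@f["camera_matrix"].T
    return p[:,:2]/p[:,2:]
def ray(f,px,z):
    E=f["extrinsics"]; Rm=E[:3,:3]; o=-Rm.T@E[:3,3]
    d=Rm.T@np.linalg.inv(f["camera_matrix"])@np.array([px[0],px[1],1.])
    return o+d*(z-o[2])/d[2]
def save(f,n): cv2.imwrite(f"pics/{n}.png",cv2.cvtColor(f["img"],cv2.COLOR_RGB2BGR))
E
python3 - <<'E'
from h import *
s=r.state(); print(s)
fs={n:viewer.grab_frame(n) for n in("scene","top")}
im=[]
for n,f in fs.items():
    im.append(f["img"]); print(n,f["camera_matrix"].round(1).tolist(),f["extrinsics"].round(3).tolist())
    for l in["shaker","plate","strap","strap_end","strap_hinge","lever_pivot","lever_tip","cam_lever","nest_home","pressure_pad","timer","cup","label_reel","slides","pen","tweezers"]:
        try: t=trace(f,l)
        except Exception as e: print(l,e); continue
        print(n,l,[(round(d["conf"],2),np.round(d["pixel"]).tolist(),int(d["mask"].sum()),ray(f,d["pixel"],0.05).round(3).tolist()) for d in t[:2]])
    save(f,n)
E
```

```text
pics
{'clock': 0.0, 'joint_positions': array([-1.15150071,  0.41796595, -0.01028563,  1.61420667,  0.00470626,
        1.11071905, -0.0530042 ]), 'qvel': array([ 0.00147027,  0.00074132, -0.00027826, -0.0001325 ,  0.00060455,
       -0.00168772,  0.00025009]), 'joint_efforts': array([ 4.56704092e-04, -8.64431620e+01,  6.78844806e-01, -4.34893513e+01,
        1.90738833e-02,  7.32433575e-03, -2.27785995e-05]), 'position': array([0.27776968, 0.55946937, 0.23065172]), 'tcp_rot': array([-7.17400254e-01, -3.05839285e+00,  1.98219655e-03]), 'ft_force': array([ 0.09492794, -0.11775545, -0.881492  ]), 'torque': array([-0.01754199,  0.01086718,  0.00426087]), 'grasp_force': 0.0, 'gripper_width': 1.0006780093534835}
scene [[461.4, 0.0, 262.4], [0.0, 461.4, 196.3], [0.0, 0.0, 1.0]] [[0.471, -0.882, 0.007, -0.259], [-0.656, -0.356, -0.666, 0.41], [0.589, 0.309, -0.746, 1.017], [0.0, 0.0, 0.0, 1.0]]
scene shaker [(0.61, [239.0, 213.0], 4602, [0.483, 0.037, 0.05]), (0.24, [310.0, 247.0], 86, [0.471, -0.182, 0.05])]
scene plate [(0.82, [244.0, 194.0], 1413, [0.55, 0.059, 0.05])]
scene strap [(0.55,
[... 1897 characters left out ...]
, -0.031, 0.05])]
top cam_lever [(0.57, [172.0, 151.0], 441, [0.62, 0.191, 0.05]), (0.56, [257.0, 167.0], 86, [0.572, -0.034, 0.05])]
top nest_home [(0.75, [230.0, 207.0], 5506, [0.468, 0.04, 0.05])]
top pressure_pad [(0.68, [198.0, 167.0], 129, [0.577, 0.121, 0.05])]
top timer [(0.92, [174.0, 148.0], 429, [0.628, 0.186, 0.05])]
top cup [(0.74, [168.0, 184.0], 437, [0.533, 0.199, 0.05])]
top label_reel [(0.91, [158.0, 212.0], 495, [0.46, 0.224, 0.05]), (0.32, [232.0, 178.0], 1700, [0.546, 0.033, 0.05])]
top slides [(0.75, [296.0, 169.0], 718, [0.564, -0.135, 0.05])]
top pen [(0.72, [294.0, 166.0], 752, [0.571, -0.13, 0.05]), (0.65, [300.0, 222.0], 270, [0.427, -0.139, 0.05])]
top tweezers []
```

```bash
python3 - <<'E'
import cv2
a=cv2.imread("pics/scene.png")[100:300,130:360]; b=cv2.imread("pics/top.png")[110:290,130:340]
cv2.imwrite("pics/s1.png",cv2.resize(a,None,fx=3.4,fy=3,interpolation=3)[:, :] if 0 else cv2.resize(a,None,fx=3,fy=3,interpolation=3))
cv2.imwrite("pics/t1.png",cv2.resize(b,None,fx=3,fy=3,interpolation=3))
E
```

```text
(no output)
```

View pics/s1.png

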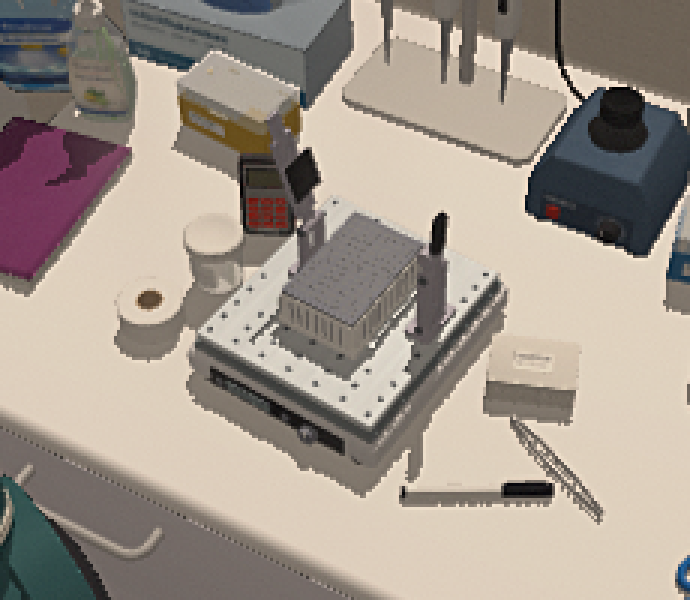

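View pics/t1.png

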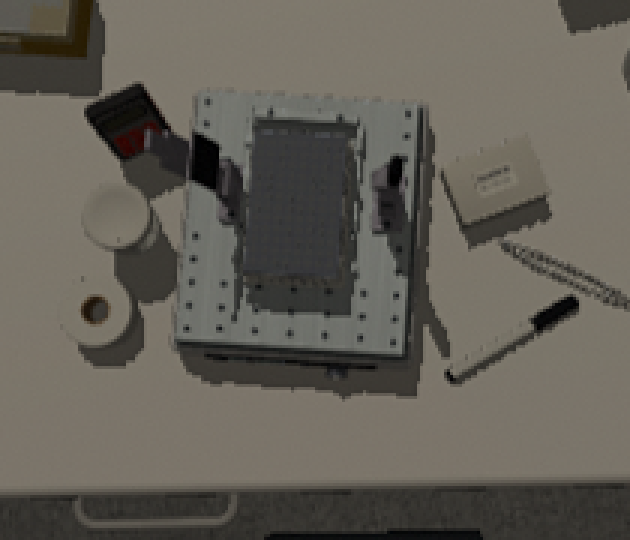

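The scene crop shows the plate short of its stop, the strap leaning left (tip at about 278,118), and the lever near upright (tip at about 441,214). In the top crop the platform corners are at (193,90), (428,102), (408,355) and (178,342), the strap end is at about (148,138), and the lever tip is at about (397,160). Next I fit the shaker pose.

```bash
cat > fit.py <<'E'
from h import *
from scipy.optimize import least_squares
import json
fs={n:viewer.grab_frame(n) for n in("scene","top")}
C=np.array([[91,98,56],[91,-98,56],[-131,-98,56],[-131,98,56]])/1e3  # BL,BR,FR,FL
px={"top":np.array([[193,90],[428,102],[408,353],[178,340]])/3+[130,110],
    "scene":np.array([[333,197],[503,276],[372,428],[193,342]])/3+[130,100]}
def W(p,P):
    c,s=np.cos(p[2]),np.sin(p[2]); P=np.atleast_2d(P)
    return np.c_[p[0]+c*P[:,0]-s*P[:,1],p[1]+s*P[:,0]+c*P[:,1],P[:,2]]
for use in(["top"],["scene"],["top","scene"]):
    res=least_squares(lambda p:np.concatenate([(proj(fs[n],W(p,C))-px[n]).ravel() for n in use]),[.55,.03,0],loss="soft_l1")
    p=res.x; print(use,p.round(4),res.fun.round(1).tolist())
json.dump(p.tolist(),open("pose.json","w"))
S=lambda a:[0,.058-.122*np.cos(a),.1105+.122*np.sin(a)]
L=lambda a:[0,-.076+.072*np.cos(a),.1265+.072*np.sin(a)]
for a in(1.7,1.8,1.9,2.0): print(a,{n:(proj(fs[n],W(p,[S(a),L(a)])).round(0).tolist()) for n in fs})
t=trace(fs["top"],"plate")[0]
ys,xs=np.nonzero(t["mask"]); 
print("plate top px->world", ray(fs["top"],[xs.mean(),ys.mean()],.1))
for d in(0,.012,.02,.028):
  print(d,[proj(fs[n],W(p,[[-.064-d,.043,.1],[-.064-d,-.043,.1],[.064-d,-.043,.1],[.064-d,.043,.1]])).round(0).tolist() for n in fs])
st=r.state(); Rt=R.from_rotvec(st["tcp_rot"]).as_matrix(); print(Rt.round(3))
print("cur in shaker",  W([0,0,-p[2]],[st["position"]-[p[0],p[1],0]]))
# overlay
k=0
for n,(x0,x1,y0,y1) in {"scene":(130,360,100,300),"top":(130,340,110,290)}.items():
    im=cv2.resize(cv2.cvtColor(fs[n]["img"],4)[y0:y1,x0:x1],None,fx=3,fy=3)
    for P,c in [(C,(0,0,255)),([[0,.058,.117]],(0,255,0)),([[0,-.076,.134]],(0,255,0)),([S(1.75),S(2.)],(255,0,0)),([L(1.6),L(1.95)],(255,0,255))]:
        for q in proj(fs[n],W(p,P)): cv2.circle(im,tuple(int(v) for v in (q+.5-[x0,y0])*3),3,c,-1)
    cv2.imwrite(f"pics/o{n}.png",im[:330 if n=="scene" else 540])
a=cv2.imread("pics/oscene.png")[80:330,180:520];b=cv2.imread("pics/otop.png")[70:370,80:440]
o=np.zeros((300,700,3),np.uint8);o[:250,:340]=a;o[:,340:]=b;cv2.imwrite("pics/ov.png",o)
E
python3 fit.py
```

```text
['top'] [ 0.5501  0.0345 -0.0812] [2.1, -0.3, -2.0, -0.5, 0.1, 0.5, -0.1, 0.3]
['scene'] [ 0.5435  0.033  -0.0841] [-0.2, -0.1, -0.6, -0.1, 0.2, 2.2, 0.4, -1.1]
['top', 'scene'] [ 0.5485  0.0346 -0.0836] [2.2, 0.2, -2.0, 0.2, -0.0, 1.2, -0.3, 0.9, 0.2, -1.3, -0.3, -1.4, 0.7, 0.5, 1.0, -2.5]
1.7 {'scene': [[227.0, 140.0], [279.0, 173.0]], 'top': [[189.0, 157.0], [265.0, 165.0]]}
1.8 {'scene': [[223.0, 139.0], [281.0, 174.0]], 'top': [[184.0, 157.0], [268.0, 165.0]]}
1.9 {'scene': [[220.0, 138.0], [283.0, 176.0]], 'top': [[179.0, 157.0], [271.0, 166.0]]}
2.0 {'scene': [[217.0, 138.0], [286.0, 178.0]], 'top': [[174.0, 157.0], [274.0, 166.0]]}
plate top px->world [0.53239909 0.03644394 0.1       ]
0 [[[225.0, 194.0], [251.0, 207.0], [277.0, 178.0], [251.0, 166.0]], [[210.0, 197.0], [245.0, 199.0], [249.0, 148.0], [214.0, 146.0]]]
0.012 [[[222.0, 197.0], [249.0, 210.0], [274.0, 181.0], [249.0, 169.0]], [[210.0, 202.0], [245.0, 204.0], [248.0, 153.0], [214.0, 151.0]]]
0.02 [[[221.0, 198.0], [247.0, 212.0], [273.0, 182.0], [247.0, 170.0]], [[210.0, 205.0], [245.0, 207.0], [248.0, 156.0], [214.0, 154.0]]]
0.028 [[[219.0, 200.0], [245.0, 214.0], [271.0, 184.0], [246.0, 172.0]], [[209.0, 208.0], [245.0, 210.0], [248.0, 159.0], [213.0, 157.0]]]
[[-0.896  0.445  0.   ]
 [ 0.445  0.896 -0.   ]
 [-0.    -0.    -1.   ]]
cur in shaker [[-0.31352062  0.50080117  0.23125672]]
```

View pics/ov.png

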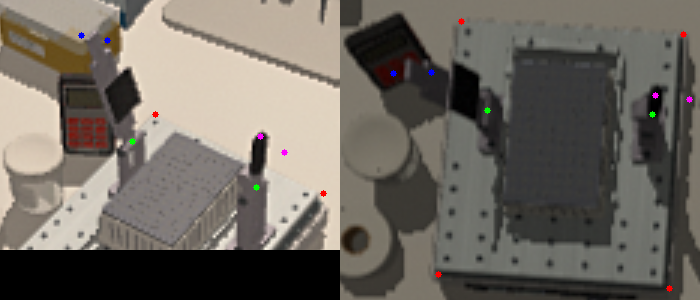

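The overlay fits to within a few mm: pose ≈ (0.5485, 0.0346, yaw −0.084), strap ≈ 1.85, lever ≈ 1.6. I'll raise the tool, shut the fingers, align it and move toward the front of the plate.

Emit:
step_arm(plan=[[0,0,-0.3,0,-1],[-0.1,-0.1,-0.6,-0.02,-1],[-0.3,-0.3,-0.6,-0.04,-1],[-0.5,-0.5,-0.6,-0.06,-1],[-0.7,-0.75,-0.6,-0.06,-1],[-0.8,-0.85,-0.6,-0.06,-1],[-0.8,-0.85,-0.6,-0.06,-1],[-0.8,-0.85,-0.6,-0.06,-1]])

```text
clock: 2.85
position: [0.3282, 0.3933, 0.3213]
tcp_rot: [-0.13, -3.139, -0.0]
ft_force: [0.1, 0.4, -0.5]
gripper_width: 0.003
grasp_force: 0.0
```

```bash
cat > w.py <<'E'
from h import *
import json
p=json.load(open("pose.json")); s=r.state(); c,q=np.cos(p[2]),np.sin(p[2]); d=s["position"]-[p[0],p[1],0]
Rt=R.from_rotvec(s["tcp_rot"]).as_matrix()
print("t",round(s["clock"],2),"shaker mm",(1e3*np.array([c*d[0]+q*d[1],-q*d[0]+c*d[1],d[2]])).round(1),"yaw err deg",round(np.degrees(np.arctan2(-Rt[1,0],-Rt[0,0])-p[2]),2),"F",s["ft_force"].round(1),"w",round(s["gripper_width"],2))
E
python3 w.py
```

```text
t 2.85 shaker mm [-249.5  339.   321.3] yaw err deg 0.05 F [ 0.1  0.4 -0.5] w 0.0
```

Emit:
step_arm(plan=[[-0.1,-0.2,0,0,-1],[-0.2,-0.4,0,0,-1],[-0.3,-0.6,0,0,-1],[-0.4,-0.8,0,0,-1],[-0.5,-1,0,0,-1],[-0.5,-1,0,0,-1],[-0.5,-1,0,0,-1],[-0.5,-1,0,0,-1]])

```text
clock: 3.85
position: [0.3905, 0.2376, 0.3211]
tcp_rot: [-0.129, -3.139, 0.0]
ft_force: [0.5, -0.1, -0.8]
gripper_width: -0.002
grasp_force: 0.0
```

Emit:
step_arm(plan=[[-0.1,-0.3,0.1,0,-1],[-0.2,-0.6,0.2,0,-1],[-0.3,-0.9,0.3,0,-1],[-0.33,-1,0.5,0,-1],[-0.33,-1,0.8,0,-1],[-0.33,-1,1,0,-1],[-0.33,-1,1,0,-1],[-0.33,-1,1,0,-1]])

```text
clock: 4.85
position: [0.4282, 0.0834, 0.1724]
tcp_rot: [0.131, 3.138, 0.0]
ft_force: [0.0, -0.1, 0.8]
gripper_width: 0.001
grasp_force: 0.0
```

```bash
python3 w.py
```

```text
t 4.85 shaker mm [-123.9   38.6  172.4] yaw err deg 0.02 F [ 0.  -0.1  0.8] w 0.0
```

Emit:
step_arm(plan=[[0,-0.15,0.1,0,-1],[0,-0.26,0.25,0,-1],[0,-0.26,0.4,0,-1],[0,-0.26,0.55,0,-1],[0,-0.26,0.63,0,-1],[0,-0.26,0.63,0,-1],[0,-0.26,0.63,0,-1],[0,-0.26,0.63,0,-1]])

```text
clock: 5.85
position: [0.4248, 0.0442, 0.0775]
tcp_rot: [0.131, 3.138, 0.001]
ft_force: [0.1, 0.1, 0.3]
gripper_width: 0.003
grasp_force: 0.0
```

Emit:
step_arm(plan=[[-0.04,0,0,0,-1],[-0.08,0,0,0,-1],[-0.12,0,0,0,-1],[-0.16,0,0,0,-1],[-0.19,0,0,0,-1],[-0.22,0,0,0,-1],[-0.24,0,0,0,-1],[-0.26,0,0,0,-1]])

```text
clock: 6.85
position: [0.4633, 0.0407, 0.0768]
tcp_rot: [-0.132, -3.139, 0.0]
ft_force: [-3.3, 1.1, 1.0]
gripper_width: 0.0
grasp_force: 2.1
```

```bash
python3 w.py
```

```text
t 6.85 shaker mm [-85.4  -1.   76.8] yaw err deg -0.01 F [-3.3  1.1  1. ] w 0.0
```

Contact made and the plate is sliding. I'll push on until the force rises.

Emit:
step_arm(plan=[[-0.01,0,0,0,-1],[-0.02,0,0,0,-1],[-0.03,0,0,0,-1],[-0.035,0,0,0,-1],[-0.04,0,0,0,-1],[-0.045,0,0,0,-1],[-0.05,0,0,0,-1],[-0.05,0,0,0,-1]])

```text
clock: 7.85
position: [0.4708, 0.0401, 0.0768]
tcp_rot: [0.132, 3.139, -0.0]
ft_force: [-0.4, -0.4, 0.7]
gripper_width: 0.002
grasp_force: 0.3
```

```bash
python3 w.py
```

```text
t 7.85 shaker mm [-77.8  -1.   76.8] yaw err deg -0.01 F [-0.4 -0.4  0.7] w 0.0
```

Emit:
step_arm(plan=[[-0.005,0,0,0,-1],[-0.01,0,0,0,-1],[-0.015,0,0,0,-1],[-0.02,0,0,0,-1],[-0.025,0,0,0,-1],[-0.03,0,0,0,-1],[-0.03,0,0,0,-1],[-0.03,0,0,0,-1]])

```text
clock: 8.85
position: [0.4753, 0.0397, 0.0768]
tcp_rot: [0.132, 3.139, -0.0]
ft_force: [-1.7, -0.0, 0.1]
gripper_width: -0.003
grasp_force: 0.6
```

```bash
python3 w.py
```

```text
t 8.85 shaker mm [-73.3  -1.   76.8] yaw err deg -0.01 F [-1.7 -0.   0.1] w -0.0
```

Emit:
step_arm(plan=[[-0.004,0,0,0,-1],[-0.008,0,0,0,-1],[-0.012,0,0,0,-1],[-0.016,0,0,0,-1],[-0.02,0,0,0,-1],[-0.02,0,0,0,-1],[-0.02,0,0,0,-1],[-0.02,0,0,0,-1]])

```text
clock: 9.85
position: [0.4771, 0.0396, 0.0766]
tcp_rot: [-0.131, -3.137, 0.0]
ft_force: [-10.8, 1.6, 6.9]
gripper_width: -0.002
grasp_force: 5.2
```

```bash
python3 w.py
```

```text
t 9.85 shaker mm [-71.6  -1.   76.6] yaw err deg 0.0 F [-10.8   1.6   6.9] w -0.0
```

Emit:
step_arm(plan=[[-0.005,0,0,0,-1],[-0.01,0,0,0,-1],[-0.01,0,0,0,-1],[-0.01,0,0,0,-1],[-0.01,0,0,0,-1],[-0.01,0,0,0,-1],[-0.01,0,0,0,-1],[-0.01,0,0,0,-1]])

```text
clock: 10.85
position: [0.4771, 0.0396, 0.0763]
tcp_rot: [-0.131, -3.134, 0.0]
ft_force: [-19.2, 2.0, 13.1]
gripper_width: 0.001
grasp_force: 9.9
```

```bash
python3 w.py
```

```text
t 10.85 shaker mm [-71.5  -0.9  76.3] yaw err deg 0.01 F [-19.2   2.   13.1] w 0.0
```

Emit:
step_arm(plan=[[0.1,0,0,0,-1],[0.25,0,0,0,-1],[0.25,0,-0.2,0,-1],[0.25,0,-0.5,0,-1],[0.25,0,-0.8,0,-1],[0.25,0.2,-1,0,-1],[0.25,0.4,-1,0,-1],[0.25,0.4,-1,0,-1]])

```text
clock: 11.85
position: [0.4473, 0.1041, 0.227]
tcp_rot: [0.127, 3.138, 0.001]
ft_force: [-1.3, -0.8, 0.1]
gripper_width: 0.003
grasp_force: 0.0
```

```bash
python3 - <<'E'
import json
from math import *
p=json.load(open("pose.json")); p[0]+=.0034*cos(p[2]); p[1]+=.0034*sin(p[2]); json.dump(p,open("pose.json","w"))
E
python3 w.py
```

```text
t 11.85 shaker mm [-110.    60.8  227. ] yaw err deg 0.16 F [-1.3 -0.8  0.1] w 0.0
```

Emit:
step_arm(plan=[[0,0.2,-0.2,0,-1],[0,0.4,-0.4,0,-1],[0,0.55,-0.5,0,-1],[-0.2,0.55,-0.5,0,-1],[-0.45,0.55,-0.5,0,-1],[-0.7,0.55,-0.4,0,-1],[-0.73,0.55,0,0,-1],[-0.73,0.55,0.15,0,-1]])

```text
clock: 12.85
position: [0.5624, 0.1736, 0.2007]
tcp_rot: [-0.134, -3.135, 0.004]
ft_force: [0.5, -0.4, 0.0]
gripper_width: -0.002
grasp_force: 0.0
```

```bash
python3 - <<'E'
import w
from h import *
fs={n:viewer.grab_frame(n) for n in("scene","top")}
a=cv2.resize(cv2.cvtColor(fs["scene"]["img"],4)[80:250,170:320],None,fx=2.6,fy=2.6,interpolation=3)
b=cv2.resize(cv2.cvtColor(fs["top"]["img"],4)[110:280,150:300],None,fx=2.6,fy=2.6,interpolation=3)
cv2.imwrite("pics/v2.png",np.hstack([a,b]))
E
```

```text
t 12.85 shaker mm [ -1.1 139.7 200.7] yaw err deg -0.09 F [ 0.5 -0.4  0. ] w -0.0
```

View pics/v2.png

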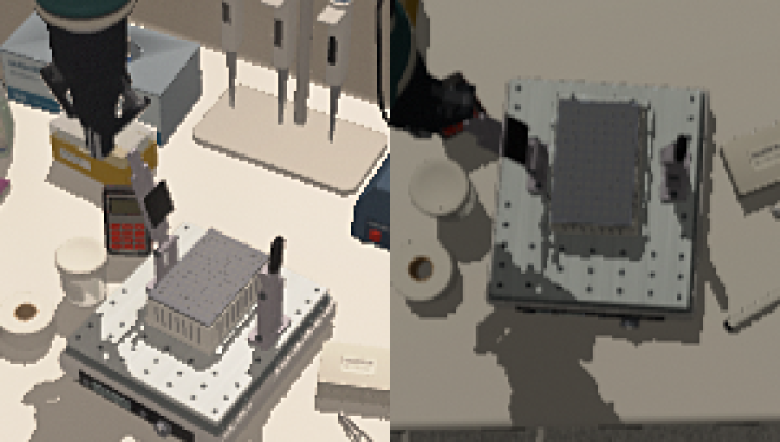

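The fingertips are outboard of the strap (about 100,155 against the strap top at 138,155), and the plate is at the stop with everything else in place. Now I push the strap over.

Emit:
step_arm(plan=[[0,-0.1,0,0,-1],[0,-0.18,0,0,-1],[0,-0.24,0,0,-1],[0,-0.3,0,0,-1],[0,-0.36,0,0,-1],[0,-0.42,0,0,-1],[0,-0.48,0,0,-1],[0,-0.53,0,0,-1]])

```text
clock: 13.95
position: [0.5566, 0.0955, 0.2041]
tcp_rot: [-0.132, -3.139, 0.0]
ft_force: [-0.0, 1.7, -0.0]
gripper_width: -0.006
grasp_force: 0.7
```

```bash
python3 w.py
```

```text
t 13.95 shaker mm [ -0.5  61.3 204.1] yaw err deg -0.02 F [-0.   1.7 -0. ] w -0.01
```

Emit:
step_arm(plan=[[0,-0.06,0.06,0,-1],[0,-0.13,0.11,0,-1],[0,-0.2,0.17,0,-1],[0,-0.25,0.23,0,-1],[0,-0.29,0.29,0,-1],[0,-0.32,0.36,0,-1],[0,-0.35,0.43,0,-1],[0,-0.35,0.43,0,-1]])

```text
clock: 14.95
position: [0.5518, 0.0434, 0.1388]
tcp_rot: [-0.132, -3.137, 0.001]
ft_force: [-0.2, 0.3, 1.5]
gripper_width: 0.002
grasp_force: 0.0
```

```bash
python3 w.py
```

```text
t 14.95 shaker mm [ -0.8   9.1 138.8] yaw err deg -0.03 F [-0.2  0.3  1.5] w 0.0
```

Emit:
step_arm(plan=[[0,0,0.03,0,-1],[0,0,0.06,0,-1],[0,0,0.08,0,-1],[0,0,0.1,0,-1],[0,0,0.115,0,-1],[0,0,0.13,0,-1],[0,0,0.135,0,-1],[0,0,0.135,0,-1]])

```text
clock: 15.95
position: [0.5523, 0.0438, 0.1195]
tcp_rot: [-0.132, -3.139, 0.0]
ft_force: [0.0, -0.9, 0.6]
gripper_width: -0.005
grasp_force: 0.0
```

```bash
python3 w.py
```

```text
t 15.95 shaker mm [ -0.4   9.6 119.5] yaw err deg -0.01 F [ 0.  -0.9  0.6] w -0.01
```

Emit:
step_arm(plan=[[0,0,0.005,0,-1],[0,0,0.01,0,-1],[0,0,0.013,0,-1],[0,0,0.013,0,-1],[0,0,0.013,0,-1],[0,0,0.013,0,-1],[0,0,0.013,0,-1],[0,0,0.013,0,-1]])

```text
clock: 16.95
position: [0.5523, 0.0438, 0.1176]
tcp_rot: [0.132, 3.139, -0.0]
ft_force: [-0.6, -1.4, 3.9]
gripper_width: 0.001
grasp_force: 1.5
```

```bash
python3 w.py
```

```text
t 16.95 shaker mm [ -0.3   9.5 117.6] yaw err deg -0.01 F [-0.6 -1.4  3.9] w 0.0
```

Emit:
step_arm(plan=[[0,0,-0.3,0,-1],[0,0,-0.65,0,-1],[0,-0.1,-1,0,-1],[0,-0.4,-1,0,-1],[0,-0.7,-1,0,-1],[0,-1,-1,0,-1],[0,-1,-1,0,-1],[0,-1,-1,0,-1]])

```text
clock: 17.95
position: [0.5398, -0.105, 0.2674]
tcp_rot: [-0.131, -3.139, -0.0]
ft_force: [1.2, 1.3, -0.5]
gripper_width: -0.001
grasp_force: 0.0
```

```bash
python3 - <<'E'
import w
from h import *
fs={n:viewer.grab_frame(n) for n in("scene","top")}
a=cv2.resize(cv2.cvtColor(fs["scene"]["img"],4)[80:250,170:320],None,fx=2.6,fy=2.6,interpolation=3)
b=cv2.resize(cv2.cvtColor(fs["top"]["img"],4)[110:280,150:300],None,fx=2.6,fy=2.6,interpolation=3)
cv2.imwrite("pics/v3.png",np.hstack([a,b]))
E
```

```text
t 17.95 shaker mm [  -0.4 -139.8  267.4] yaw err deg 0.01 F [ 1.2  1.3 -0.5] w -0.0
```

View pics/v3.png

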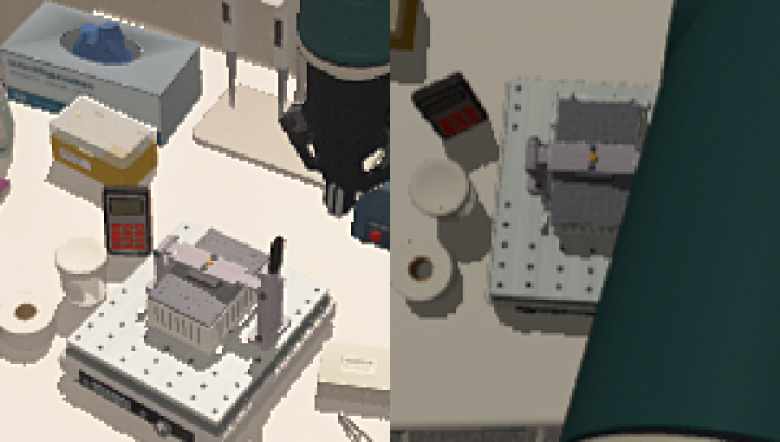

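The strap lies on the plate (at about 210,260) and the lever is still upright. I descend to the right of the lever.

Emit:
step_arm(plan=[[0,0,0.2,0,-1],[0,0,0.4,0,-1],[0,0,0.58,0,-1],[0,0,0.58,0,-1],[0,0.06,0.58,0,-1],[0,0.12,0.58,0,-1],[0,0.18,0.58,0,-1],[0,0.24,0.58,0,-1]])

```text
clock: 19.05
position: [0.5429, -0.0689, 0.181]
tcp_rot: [0.131, 3.138, 0.0]
ft_force: [-0.5, -0.1, -0.6]
gripper_width: -0.001
grasp_force: 0.0
```

Emit:
step_arm(plan=[[0,0.05,0,0,-1],[0,0.1,0,0,-1],[0,0.13,0,0,-1],[0,0.18,0.01,0,-1],[0,0.23,0.03,0,-1],[0,0.23,0.03,0,-1],[0,0.23,0.03,0,-1],[0,0.23,0.03,0,-1]])

```text
clock: 20.05
position: [0.5455, -0.0354, 0.176]
tcp_rot: [-0.132, -3.138, -0.0]
ft_force: [-0.1, 0.5, -0.7]
gripper_width: -0.002
grasp_force: 0.0
```

```bash
python3 w.py
```

```text
t 20.05 shaker mm [ -0.5 -70.  176. ] yaw err deg -0.01 F [-0.1  0.5 -0.7] w -0.0
```

Emit:
step_arm(plan=[[0,0.05,0.02,0,-1],[0,0.11,0.06,0,-1],[0,0.15,0.1,0,-1],[0,0.18,0.14,0,-1],[0,0.21,0.17,0,-1],[0,0.24,0.2,0,-1],[0,0.24,0.2,0,-1],[0,0.24,0.2,0,-1]])

```text
clock: 21.05
position: [0.5485, 0.0008, 0.146]
tcp_rot: [-0.131, -3.138, -0.0]
ft_force: [-0.3, 0.2, -0.2]
gripper_width: 0.001
grasp_force: 0.0
```

```bash
python3 w.py
```

```text
t 21.05 shaker mm [ -0.6 -33.6 146. ] yaw err deg 0.0 F [-0.3  0.2 -0.2] w 0.0
```

```bash
python3 - <<'E'
from h import *
f=viewer.grab_frame("scene")
cv2.imwrite("pics/v4.png",cv2.resize(cv2.cvtColor(f["img"],4)[130:250,200:340],None,fx=4.5,fy=4.5,interpolation=3))
E
```

```text
(no output)
```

View pics/v4.png

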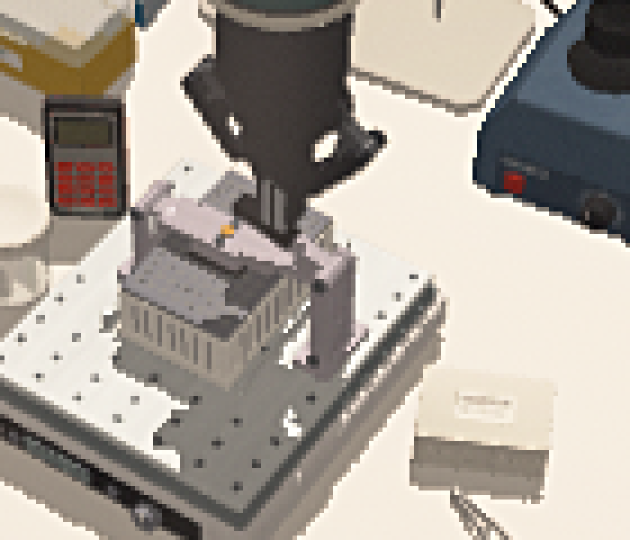

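The lever is well over, with the handle under the fingertips at about (265,215). I press down the rest of the way.

Emit:
step_arm(plan=[[0,0.01,0.015,0,-1],[0,0.02,0.03,0,-1],[0,0.02,0.045,0,-1],[0,0.02,0.06,0,-1],[0,0.02,0.07,0,-1],[0,0.02,0.075,0,-1],[0,0.02,0.08,0,-1],[0,0.02,0.08,0,-1]])

```text
clock: 22.1
position: [0.5492, 0.0043, 0.1345]
tcp_rot: [0.131, 3.138, 0.002]
ft_force: [-2.1, 3.6, 9.5]
gripper_width: -0.0
grasp_force: 4.4
```

```bash
python3 w.py
```

```text
t 22.1 shaker mm [ -0.2 -30.1 134.5] yaw err deg 0.03 F [-2.1  3.6  9.5] w -0.0
```

Height matches the lever's stop. I press a little more to confirm it is rigid.

Emit:
step_arm(plan=[[0,0,0.006,0,-1],[0,0,0.012,0,-1],[0,0,0.015,0,-1],[0,0,0.015,0,-1],[0,0,0.015,0,-1],[0,0,0.015,0,-1],[0,0,0.015,0,-1],[0,0,0.015,0,-1]])

```text
clock: 23.1
position: [0.5495, 0.0044, 0.1337]
tcp_rot: [0.131, 3.137, 0.003]
ft_force: [-11.8, 3.8, 34.2]
gripper_width: 0.004
grasp_force: 17.6
```

```bash
python3 w.py
```

```text
t 23.1 shaker mm [ 1.000e-01 -3.000e+01  1.337e+02] yaw err deg 0.02 F [-11.8   3.8  34.2] w 0.0
```

The stop is rigid, so I retreat upward and to the front, then check.

Emit:
step_arm(plan=[[0,0,-0.1,0,-1],[0,0,-0.3,0,-1],[0,0,-0.6,0,-1],[0.2,0,-0.9,0,-1],[0.5,0,-1,0,-1],[0.8,0,-1,0,-1],[1,0,-1,0,-1],[1,0,-1,0,-1]])

```text
clock: 24.1
position: [0.3982, 0.0162, 0.2823]
tcp_rot: [0.13, 3.138, 0.002]
ft_force: [1.0, -0.5, 0.2]
gripper_width: 0.001
grasp_force: 0.0
```

Emit:
step_arm(plan=[[0,0.3,0,0,-1],[0,0.6,0,0,-1],[0.1,0.9,0,0,-1],[0.2,1,0,0,-1],[0.2,1,0,0,-1],[0.2,1,0,0,-1],[0.2,1,0,0,-1],[0.2,1,0,0,-1]])

```text
clock: 25.1
position: [0.3824, 0.1676, 0.2819]
tcp_rot: [0.133, 3.139, -0.0]
ft_force: [-0.1, -0.2, -0.7]
gripper_width: -0.0
grasp_force: 0.0
```

```bash
python3 - <<'E'
import w
from h import *
fs={n:viewer.grab_frame(n) for n in("scene","top")}
a=cv2.resize(cv2.cvtColor(fs["scene"]["img"],4)[100:270,180:330],None,fx=2.6,fy=2.6,interpolation=3)
b=cv2.resize(cv2.cvtColor(fs["top"]["img"],4)[110:280,150:300],None,fx=2.6,fy=2.6,interpolation=3)
cv2.imwrite("pics/v5.png",np.hstack([a,b]))
E
```

```text
t 25.1 shaker mm [-180.   118.7  281.9] yaw err deg -0.06 F [-0.1 -0.2 -0.7] w -0.0
```

View pics/v5.png

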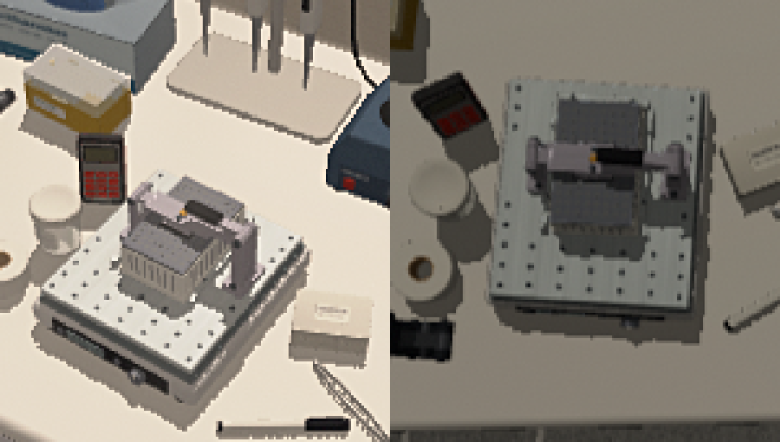

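The lever lies flat over the strap (at about 205,212 in the scene view and 620,157 in the top view). The plate is against its stop and everything else is where it was.

```bash
python3 -c "
from rig import r
print(r.sign_off())"
```

```text
the job is handed in; nothing more can be done
None
```

The plate is pushed home against its end stop, the strap lies on it, and the cam lever is down on its stop; I handed the job in at about 25 s, with nothing else seen to have moved.

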